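# Put the microscope optics and the sample vial away

### The job

The microscope session is over: stand the two objectives upright in the long two-bay tray, one in each bay (either way round), stand the eyepiece upright in the round dish, and set the filter cube flat in the square tray with its sides roughly square to the tray's. Lay the capped vial across the top of the sloping chute, its cap towards the side with the broad flat lip, so that it rolls down and rests against the stop. Set the optics down gently and do not drop them.

Things in the scene. Friction and masses are not known exactly. Their poses are not given: they have to be found in the camera images.
- objective_long: the tall microscope objective: steel barrel 30 mm in diameter from its foot up to 42 mm, tapering to a 19 mm nose, 60 mm tall in all, about 160 g, standing upright on the table. Origin: centre of its underside, z up along its axis
- objective_short: the stocky microscope objective: steel barrel 34 mm in diameter up to 34 mm, slight taper above to a 26 mm nose with a large lens, 40 mm tall in all, about 120 g, standing upright. Origin: centre of its underside, z up along its axis
- eyepiece: microscope eyepiece: narrow steel tube foot 30 mm in diameter for the lowest 18 mm, then a wider black head 40 mm in diameter from 20 to 48 mm height with a flat top, about 100 g, standing on its tube. Origin: centre of its underside, z up along its axis
- filter_cube: black filter cube, a block 40 x 40 mm and 38 mm tall with round glass windows in the top and two sides, about 90 g. Origin: centre of its underside, x and y along its sides, z up
- vial: capped sample vial lying on its side: white cylinder 28 mm in diameter and 62 mm long with a black cap on the last 16 mm, about 60 g; it rolls. Origin: the middle of its axis (14 mm above the table at the start); y runs along its axis towards the cap, x and z turn as it rolls
- vial_cap (a point): centre of the vial's outer cap face, 31 mm from the vial's origin along its y
- objective_tray: fixed white plastic tray, 60 mm (x) by 116 mm (y), 14 mm tall, walls 4 mm, floor 4 mm thick, parted by one 4 mm divider into two bays each 52 x 52 mm inside, centred at y = +28 and y = -28 mm. Origin: centre of its underside
- eyepiece_dish: fixed white round dish, 64 mm outside and 56 mm inside diameter, 14 mm tall, floor 4 mm thick. Origin: centre of its underside
- cube_tray: fixed white square tray, 66 x 66 mm outside, 58 x 58 mm inside, 14 mm tall, floor 4 mm thick. Origin: centre of its underside, x and y along its sides
- chute: fixed aluminium chute, 160 (x) x 86 mm, 66 tall at the high (+x) end. Ramp 78 mm wide between side walls 20 mm above it; its face climbs at 0.21 rad from z = 12 mm at x = -72 (stop: cross wall 48 tall) to 44 at x = +78, open end. The +y wall has a flat lip 18 mm wide. A vial laid across it rolls freely to -x and rests at the stop, axis at x = -58, z = 29. Origin: centre of underside
Mind the look-alikes: they are no part of the job. Leave any pink or red look-alike of the vial alone.

How it is judged (in metres and radians):
At the end, for the whole second after the job is handed in: Objectives upright (0.12 rad) on the tray floor, one per bay, within 15 mm of its centre; eyepiece upright in the dish, within 16 mm; cube flat in its tray, within 13 mm in x, y and 0.3 rad; vial at the chute stop (within 12 mm), across it (0.25 rad), cap at the lip; all at rest (0.02 m/s) (((y of objective_long in the frame of objective_tray between 0.012 and 0.044 m and y of objective_short in the frame of objective_tray between -0.044 and -0.012 m) or (y of objective_short in the frame of objective_tray between 0.012 and 0.044 m and y of objective_long in the frame of objective_tray between -0.044 and -0.012 m)) and x of objective_long in the frame of objective_tray between -0.015 and 0.015 m and z of objective_long in the frame of objective_tray between 0.001 and 0.008 m and angle between each of objective_long, objective_short, eyepiece, filter_cube's own z axis and vertical below 0.12 rad and x of objective_short in the frame of objective_tray between -0.015 and 0.015 m and z of objective_short in the frame of objective_tray between 0.001 and 0.008 m and horizontal distance between eyepiece and eyepiece_dish below 0.016 m and z of eyepiece in the frame of eyepiece_dish between 0.001 and 0.008 m and x of filter_cube in the frame of cube_tray between -0.013 and 0.013 m and y of filter_cube in the frame of cube_tray between -0.013 and 0.013 m and z of filter_cube in the frame of cube_tray between 0.001 and 0.008 m and (angle between the x axis of filter_cube and the x axis of cube_tray, either way round below 0.3 rad or angle between the x axis of filter_cube and the y axis of cube_tray, either way round below 0.3 rad) and x of vial in the frame of chute between -0.068 and -0.046 m and z of vial in the frame of chute between 0.02 and 0.038 m and y of vial in the frame of chute between -0.015 and 0.015 m and y of vial_cap in the frame of chute above 0.015 m and angle between the y axis of vial and the y axis of chute, either way round below 0.25 rad and linear speed of each of objective_long, objective_short, eyepiece, filter_cube, vial below 0.02 m/s); the robot touches nothing.
It fails at once if an objective, the eyepiece or the filter cube is dropped: it moves faster than 0.8 m/s while the fingers do not touch it (a free fall of about 33 mm) ((linear speed of objective_long above 0.8 m/s and contact force between objective_long and the fingers below 0.05 N) or (linear speed of objective_short above 0.8 m/s and contact force between objective_short and the fingers below 0.05 N) or (linear speed of eyepiece above 0.8 m/s and contact force between eyepiece and the fingers below 0.05 N) or (linear speed of filter_cube above 0.8 m/s and contact force between filter_cube and the fingers below 0.05 N)).
It also fails if it takes over 125 s, if anything falls off the work surface, if the arm or the gripper's body presses on something with over 40 N, if the wrist force passes 120 N, or if a joint passes its speed limit or range.

### The arm

A 6-joint arm with a two-finger parallel gripper is mounted at the origin on the work surface. World frame = base frame: x ahead of the robot, y to its left, z up, the work surface at z = 0. Lengths are in m, angles in degrees, forces in N, time in s.
With the tool pointing down it reaches from about 0.35 to 0.85 m from the base axis. Payload 8.1 kg.
Tool frame: the origin (TCP) lies on the centre line of the jaws, within the pads' length; the fingertips stand 11 mm ahead of it and the grasp point (between the pads) lies 8 mm behind it; z points along the fingers, y is the line along which they close (so a half turn about z gives the same grasp; the last joint's range is limited). The gripper opens to 93 mm and grips with 3 to 60 N. Pads are 15 mm wide; open, the fingers measure 128 mm over their backs; the gripper's body (75 mm by 188 mm) begins 65 mm behind the grasp point.
Start: joints at [-4.893, 7.471, 85.268, -0, 87.261, -4.893], TCP at [0.6, 0, 0.23] pointing down, gripper open.
Joint ranges: [-169.43, 169.43], [-51.17, 129.36], [1.28, 143.12], [-76.62, 256.62], [0, 156.53], [-152.29, 152.29]. Speed limits (degrees/s): [136.94, 136.94, 159.86, 180, 180, 180].

### API

Orientations are given as [roll, pitch, yaw] about the fixed x, y, z axes, in that order (R = Rz(yaw) Ry(pitch) Rx(roll)).
In Python, from station import ctrl gives the robot as it stands. Calls block until the motion is done:
- ctrl.move_ptp(position, orientation): joint-space move of the TCP to a pose.
- ctrl.move_straight(position, orientation=None, feed=0.15): straight line of the TCP; orientation=None keeps the orientation; feed is the mean speed in m/s.
- ctrl.goto_joints(angles): joint-space move.
- ctrl.gripper_to(opening, force=None): finger opening in m; force is the grip in N (None keeps the last); returns when the fingers have stopped.
- ctrl.pause(seconds).
- ctrl.ik(position, orientation): joint angles nearest the present ones, or None.
- ctrl.grab_frame(name): name is "scene" or "side" or "wrist"; returns the picture (400x640x3 uint8, red, green, blue); there is no depth.
- ctrl.get_calibration(name): a dict with "K" (3x3 intrinsics, pixels), "k1" (the pictures are not rectified: a ray, as slopes to the right and down, at radius r is drawn at 1 + k1 r^2 times it, then the intrinsics apply), "world_to_cam" (4x4, takes a point from world to camera coordinates); the wrist camera has in their place "mount" (4x4, takes a point from camera to tool coordinates, whose origin is the TCP and whose axes are the flange's). Camera axes: x right, y up, looking along -z (the intrinsics and any distortion apply to the point x, -y, -z); pixel columns grow to the right and rows downward; lengths in m; the calibration is good to about 2 mm. A picture is of the moment at which its call begins: read the wrist's pose just before it. get_calibration takes no time and is no camera call.
A pose or a line that the arm cannot do raises ctrl.PlanningError and nothing moves.
- ctrl.job_done(): hands the job in; it is judged then, once.
Trained networks look in the newest picture that a camera, given by its name, has taken for a name from the list of things; names that differ only in an ending like _2 or _b are one class to them, and where a whole thing is asked for, a point or a joint stands for the part that bears it (a point fixed in the world has none). Each returns a list of dicts, best first, with "score" (0 to 1); they miss things now and then, are a little off and sometimes report something else, mostly with a low value. They report only what shows in the picture. A call takes as long as a camera call. They do not tell look-alikes from the thing itself.
- ctrl.cut_out(camera, target): "region" (400x640 bool, what is visible of it) and "position" ([column, row] as shares, 0 to 1, of the picture: columns of its width, rows of its height, amid what is visible of it).
- ctrl.pinpoint(camera, target): "position" ([column, row] as shares, 0 to 1, of the picture: columns of its width, rows of its height: a listed point, or the origin of a listed thing).
Readings, each from a call of its own:
- ctrl.read_clock(): time.
- ctrl.read_joint_pos(): joint angles.
- ctrl.read_joint_vel(): joint speeds.
- ctrl.read_joint_efforts(): joint torques, N m.
- ctrl.read_position(): TCP position.
- ctrl.read_tcp_rot(): TCP orientation.
- ctrl.read_contact_force(): force on the tool from outside, world axes, zero at the start.
- ctrl.read_moment(): the same for the moment, N m.
- ctrl.read_opening(): finger opening in m.
- ctrl.read_grasp_force(): force on a finger pad.
Only numpy, scipy, OpenCV 4.12 (cv2) and the standard library are available. Lean on these libraries where they do the work, as an engineer would, in place of code of your own. Each camera call takes 0.05 s, during which the arm holds its last target. There are 200 camera calls.

## Working session

There is one attempt and no reset: what is moved stays moved. The work goes in short steps, each a Python script; the robot and the scene stay as the last script left them, time stands still between calls to the robot, and variables do not carry over. Pictures are saved under pics/ and viewed, at most 14 in all, crops included, and the job is handed in when it is done.

```bash
ls; mkdir -p pics
cat > h.py <<'E'
import numpy as np, cv2
from station import ctrl
from scipy.spatial.transform import Rotation as R
def snap(c,fn=None):
    im=ctrl.grab_frame(c)
    if fn: cv2.imwrite('pics/'+fn,cv2.cvtColor(im,cv2.COLOR_RGB2BGR))
    return im
def cam(c):
    """K,k1,cam_to_world"""
    d=ctrl.get_calibration(c)
    if 'mount' in d:
        T=np.eye(4);T[:3,:3]=R.from_euler('xyz',ctrl.read_tcp_rot(),degrees=True).as_matrix();T[:3,3]=ctrl.read_position()
        return np.array(d['K']),d['k1'],T@np.array(d['mount'])
    return np.array(d['K']),d['k1'],np.linalg.inv(np.array(d['world_to_cam']))
def ray(cm,uv):
    K,k1,T=cm
    p=np.array([(uv[0]-K[0,2])/K[0,0],(uv[1]-K[1,2])/K[1,1]]);q=p.copy()
    for _ in range(20): q=p/(1+k1*(q@q))
    d=T[:3,:3]@np.array([q[0],-q[1],-1]); return T[:3,3],d/np.linalg.norm(d)
def proj(cm,P):
    K,k1,T=cm
    c=np.linalg.inv(T)@np.append(P,1); s=np.array([c[0],-c[1]])/-c[2]; s=s*(1+k1*(s@s))
    return np.array([K[0,0]*s[0]+K[0,2],K[1,1]*s[1]+K[1,2]])
def onz(cm,uv,z):
    o,d=ray(cm,uv); return o+d*(z-o[2])/d[2]
def tri(obs):
    A=np.zeros((3,3));b=np.zeros(3);
    for cm,uv in obs:
        o,d=ray(cm,uv);M=np.eye(3)-np.outer(d,d);A+=M;b+=M@o
    P=np.linalg.solve(A,b); return P,[np.round(proj(cm,P)-uv,1) for cm,uv in obs]
W=np.array([640,400])
E
cat > a.py <<'E'
from h import *
np.set_printoptions(precision=4,suppress=True)
names="objective_long objective_short eyepiece filter_cube vial vial_cap objective_tray eyepiece_dish cube_tray chute".split()
cms={}
for c in ["scene","side","wrist"]:
    cms[c]=cam(c); snap(c,c+'0.png')
    print(c,cms[c][0][0,0],cms[c][2][:3,3])
    for n in names:
        print(c,n,[(np.round(np.array(r['position'])*W,1).tolist(),round(r['score'],2)) for r in ctrl.pinpoint(c,n)])
print(ctrl.read_clock(),ctrl.read_tcp_rot())
E
python3 a.py
```

```text
pics
scene 505.27664350499737 [ 1.2045 -0.7742  1.1743]
scene objective_long [([280.0, 210.0], 0.61), ([223.8, 277.6], 0.51)]
scene objective_short [([329.5, 179.6], 0.7)]
scene eyepiece [([303.8, 193.6], 0.69)]
scene filter_cube [([352.1, 165.0], 0.53)]
scene vial [([278.9, 274.6], 0.81), ([251.8, 228.6], 0.7), ([209.3, 230.9], 0.7), ([185.6, 276.4], 0.55), ([278.7, 210.4], 0.34)]
scene vial_cap [([173.7, 277.4], 0.62), ([263.7, 225.7], 0.54), ([271.6, 267.6], 0.54), ([206.2, 238.2], 0.53)]
scene objective_tray [([391.3, 146.1], 0.92)]
scene eyepiece_dish [([381.1, 201.1], 0.5)]
scene cube_tray [([224.8, 279.8], 0.94)]
scene chute [([320.0, 249.1], 0.75)]
side 459.4018021952562 [ 0.3018 -0.7003  0.8713]
side objective_long [([293.6, 238.5], 0.58)]
side objective_short [([282.7, 176.7], 0.54), ([277.5, 106.5], 0.28)]
side eyepiece [([287.5, 204.0], 0.77), ([309.4, 262.9], 0.45)]
side filter_cube [([277.7, 146.1], 0.75), ([342.4, 154.1], 0.68)]
side vial [([326.9, 392.0], 0.91), ([309.3, 278.0], 0.79), ([389.6, 282.5], 0.77), ([278.1, 322.6], 0.57)]
side vial_cap [([311.2, 261.9], 0.96), ([373.4, 282.9], 0.75), ([285.9, 331.4], 0.6)]
side objective_tray [([275.1, 107.6], 0.71)]
side eyepiece_dish [([343.2, 148.7], 0.65)]
side cube_tray [([359.4, 338.0], 0.84)]
side chute [([373.0, 226.7], 0.8), ([344.7, 150.5], 0.21)]
wrist 306.45212143130436 [0.5999 0.0799 0.3843]
wrist objective_long [([202.5, 243.9], 0.68), ([338.3, 255.7], 0.63)]
wrist objective_short [([194.8, 89.9], 0.96)]
wrist eyepiece [([192.6, 171.3], 0.81)]
wrist filter_cube []
wrist vial [([314.8, 355.4], 0.76)]
wrist vial_cap [([295.9, 354.5], 0.94), ([257.5, 397.9], 0.74)]
wrist objective_tray []
wrist eyepiece_dish [([340.6, 55.3], 0.81)]
wrist cube_tray [([256.1, 393.8], 0.81)]
wrist chute [([337.1, 260.9], 0.85)]
1.65 [-179.9986    0.0007   90.002 ]
```

View pics/scene0.png

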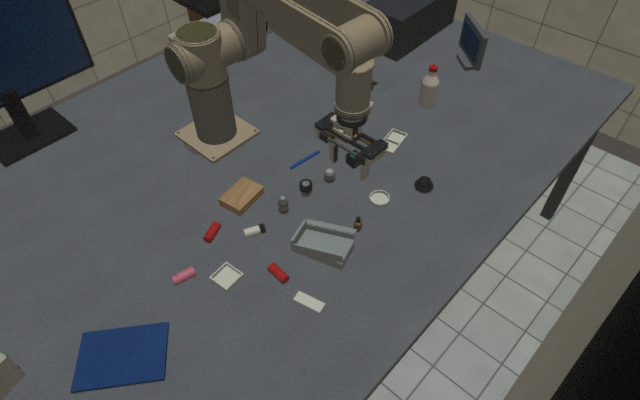

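View pics/side0.png

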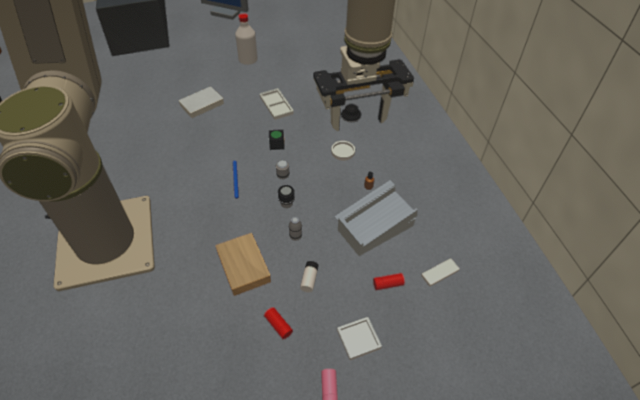

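```bash
cat > b.py <<'E'
from h import *
np.set_printoptions(precision=4,suppress=True)
S,D,Wc=cam('scene'),cam('side'),cam('wrist')
def t(n,*o):
    P,e=tri(o); print(n,P,*e)
t('long',(S,(280,210)),(D,(293.6,238.5)),(Wc,(202.5,243.9)))
t('short',(S,(329.5,179.6)),(D,(282.7,176.7)),(Wc,(194.8,89.9)))
t('eyep',(S,(303.8,193.6)),(D,(287.5,204)),(Wc,(192.6,171.3)))
t('cube',(S,(352.1,165)),(D,(277.7,146.1)))
t('tray',(S,(391.3,146.1)),(D,(275.1,107.6)))
t('dish',(S,(381.1,201.1)),(D,(343.2,148.7)),(Wc,(340.6,55.3)))
t('ctray',(S,(224.8,279.8)),(D,(359.4,338)),(Wc,(256.1,393.8)))
t('chute',(S,(320,249.1)),(D,(373,226.7)),(Wc,(337.1,260.9)))
for uv in [(278.9,274.6),(251.8,228.6),(209.3,230.9),(185.6,276.4)]: print('scene vial',uv,onz(S,uv,.014))
for uv in [(326.9,392),(309.3,278),(389.6,282.5),(278.1,322.6)]: print('side vial',uv,onz(D,uv,.014))
print(onz(Wc,(314.8,355.4),.014))
E
python3 b.py
```

```text
long [ 0.4256 -0.1022 -0.003 ] [1.6 1.6] [-0.1 -0.3] [-5.   1.8]
short [ 0.444   0.1005 -0.0068] [0.3 1. ] [-1.  -1.2] [-0.1  1.4]
eyep [ 0.4315 -0.0008 -0.0001] [1.8 0.5] [-1.6  0.1] [-0.7  3.1]
cube [0.4563 0.1992 0.0028] [ 0.1 -0.3] [0.2 0.4]
tray [ 0.4874  0.3759 -0.0102] [ 0.2 -0.7] [0.3 0.8]
dish [0.6236 0.1396 0.0016] [-0.1 -1.5] [-0.1  1.7] [ 3.2 -0.7]
ctray [ 0.4892 -0.3764 -0.0041] [ 2.3 -0.7] [-1.4  2.7] [0.5 2.1]
chute [ 0.6146 -0.1255  0.0001] [ 1.9 -0.4] [0.9 1.1] [-3.4  1.2]
scene vial (278.9, 274.6) [ 0.594  -0.2776  0.014 ]
scene vial (251.8, 228.6) [ 0.419  -0.2181  0.014 ]
scene vial (209.3, 230.9) [ 0.3329 -0.3081  0.014 ]
scene vial (185.6, 276.4) [ 0.4097 -0.4529  0.014 ]
side vial (326.9, 392) [ 0.399  -0.4614  0.014 ]
side vial (309.3, 278) [ 0.4307 -0.2226  0.014 ]
side vial (389.6, 282.5) [ 0.592  -0.2789  0.014 ]
side vial (278.1, 322.6) [ 0.344  -0.3045  0.014 ]
[ 0.5874 -0.2742  0.014 ]
```

The scene image shows the white, black-capped vial at (254,230), which is (310,275) in the side image. The red cylinders at (212,232) and (278,273) and the pink one at (184,276) are look-alikes. The objectives, eyepiece and cube stand in a row at (283,204), (306,187), (329,175) and roughly (350,160). The chute is at (323,243), the trays at (226,276) and (393,141), and the dish at (380,198). Next I'll take closer wrist views.

```bash
cat > c.py <<'E'
from h import *
import pickle
np.set_printoptions(precision=4,suppress=True)
names="objective_long objective_short eyepiece filter_cube vial vial_cap objective_tray eyepiece_dish cube_tray chute".split()
V={}
for i,p in enumerate([(.5,.19,.25),(.5,-.01,.2),(.5,-.3,.25)]):
    ctrl.move_ptp(p,[180,0,90]); cm=cam('wrist'); im=snap('wrist',f'w{i+1}.png')
    V[i]=dict(cm=cm,im=im,cut={},pin={})
    for n in names:
        V[i]['cut'][n]=ctrl.cut_out('wrist',n); V[i]['pin'][n]=ctrl.pinpoint('wrist',n)
        print(i,n,[(np.round(np.array(r['position'])*W,1).tolist(),round(r['score'],2)) for r in V[i]['pin'][n]],[(int(r['region'].sum()),round(r['score'],2)) for r in V[i]['cut'][n]])
pickle.dump(V,open('V.pkl','wb')); print(ctrl.read_clock())
E
python3 c.py
```

```text
0 objective_long [([279.8, 342.2], 0.72)] [(709, 0.59)]
0 objective_short [([286.4, 234.3], 0.73)] [(687, 0.58), (753, 0.53)]
0 eyepiece [([276.8, 294.0], 0.97)] [(407, 0.7)]
0 filter_cube [([285.4, 153.7], 0.9)] [(1193, 0.61)]
0 vial [] [(29, 0.59), (1232, 0.44)]
0 vial_cap [([284.6, 232.8], 0.49), ([292.1, 399.0], 0.37)] [(1785, 0.65), (82, 0.44)]
0 objective_tray [([315.8, 11.8], 0.87)] [(3494, 0.84)]
0 eyepiece_dish [([410.0, 204.9], 0.6)] [(1756, 0.82)]
0 cube_tray [] [(1744, 0.65)]
0 chute [([395.5, 356.6], 0.87)] [(3288, 0.67)]
1 objective_long [([269.4, 245.5], 0.63)] [(918, 0.73)]
1 objective_short [([273.1, 81.5], 0.55)] [(1040, 0.97)]
1 eyepiece [([264.0, 166.3], 0.55)] [(1329, 0.81)]
1 filter_cube [] [(1328, 0.4), (3448, 0.25)]
1 vial [([271.9, 332.6], 0.94), ([387.7, 363.0], 0.82), ([214.7, 379.8], 0.58)] [(802, 0.84), (708, 0.78), (422, 0.77)]
1 vial_cap [([366.3, 364.8], 0.75), ([226.3, 397.6], 0.69)] [(792, 0.68), (721, 0.6), (432, 0.57)]
1 objective_tray [] []
1 eyepiece_dish [([434.4, 45.4], 0.96), ([264.6, 165.8], 0.5)] [(3482, 0.93)]
1 cube_tray [([265.5, 170.3], 0.41)] []
1 chute [([416.9, 263.9], 0.81)] [(6122, 0.85)]
2 objective_long [([267.6, 0.0], 0.71)] [(324, 0.57)]
2 objective_short [] []
2 eyepiece [] []
2 filter_cube [] []
2 vial [([392.7, 155.5], 0.9), ([264.6, 107.6], 0.73), ([206.3, 174.2], 0.63), ([258.6, 282.2], 0.58)] [(1133, 0.88), (865, 0.65), (1261, 0.57), (1113, 0.56)]
2 vial_cap [([279.3, 86.2], 0.66), ([369.6, 152.4], 0.66), ([251.4, 293.8], 0.65), ([215.2, 196.7], 0.62)] [(1191, 0.95), (1053, 0.8), (880, 0.69)]
2 objective_tray [([424.3, 22.5], 0.53)] [(1195, 0.31)]
2 eyepiece_dish [] []
2 cube_tray [([317.2, 225.4], 0.94)] [(2369, 0.94)]
2 chute [([422.2, 25.2], 0.96)] [(9990, 0.72)]
7.6333
```

View pics/w1.png

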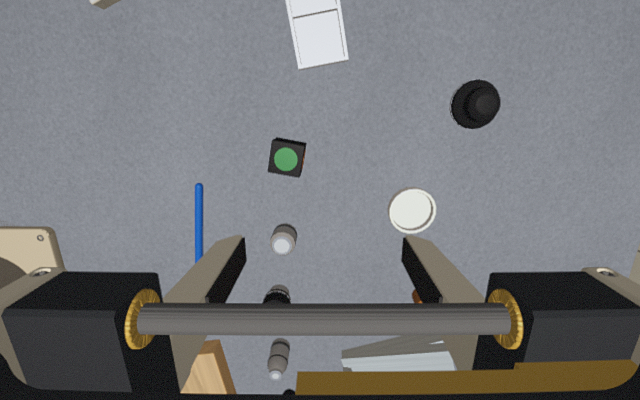

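View pics/w3.png

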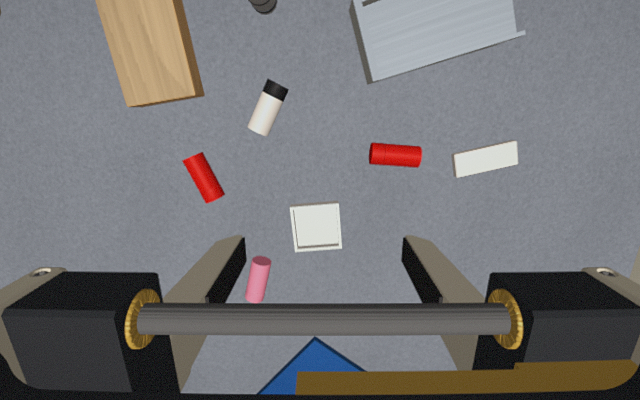

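w1 shows the cube at (287,157), the short objective at (284,238), the dish at (412,210), and the two-bay tray cut off at the top. w3 shows the vial at (268,108) with its cap up and to the right, the square tray at (316,226), and red and pink look-alikes at (395,155), (204,177) and (258,280). The white vial with the black cap fits the description. I still need full views of the two-bay tray and the chute.

```bash
cat > d.py <<'E'
from h import *
import pickle
V=pickle.load(open('V.pkl','rb'))
for i,(p,ns) in enumerate([((.6,-.14,.25),['chute']),((.5,.34,.25),['objective_tray']),((.52,.1,.25),['eyepiece_dish','filter_cube','objective_short','eyepiece','objective_long'])],3):
    ctrl.move_ptp(p,[180,0,90]); cm=cam('wrist'); im=snap('wrist',f'w{i+1}.png')
    V[i]=dict(cm=cm,im=im,cut={},pin={})
    for n in ns:
        V[i]['cut'][n]=ctrl.cut_out('wrist',n); V[i]['pin'][n]=ctrl.pinpoint('wrist',n)
    print(ctrl.read_clock())
for c in ['scene','side']:
    V[c]=dict(cm=cam(c),im=snap(c),cut={},pin={})
    for n in ["filter_cube","chute","objective_tray","eyepiece_dish","cube_tray","objective_long","objective_short","eyepiece"]:
        V[c]['cut'][n]=ctrl.cut_out(c,n); V[c]['pin'][n]=ctrl.pinpoint(c,n)
pickle.dump(V,open('V.pkl','wb'))
a=V[3]['im']; b=V[4]['im']; v=cv2.resize(V[2]['im'][60:160,200:340],None,fx=2.2,fy=2.2,interpolation=cv2.INTER_CUBIC)
s=cv2.resize(V['side']['im'][170:290,270:430],None,fx=2,fy=2,interpolation=cv2.INTER_CUBIC)
o=np.zeros((600,720,3),np.uint8)
o[:300,:400]=a[:300,200:600]; o[:200,400:720]=b[:200,160:480]; o[310:310+v.shape[0],:v.shape[1]]=v; o[310:310+240,320:640]=s
cv2.imwrite('pics/mix.png',o[:,:,::-1])
E
python3 d.py
```

```text
8.5583
10.4917
11.9917
```

View pics/mix.png

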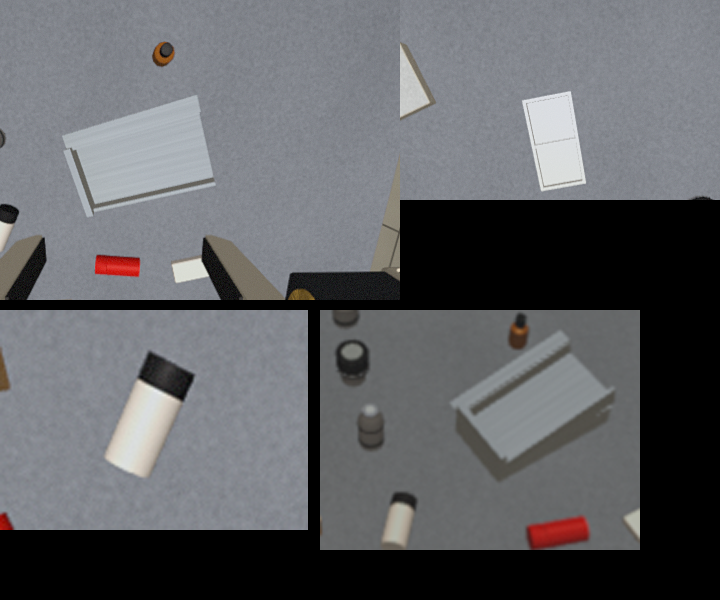

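The chute's stop is at its -x end, at w4 (278,182). The broad lip is along the +y side, from w4 (264,135) to (398,97). The crop confirms the white vial has its black cap towards the upper right. Next I'll fit poses from silhouettes.

```bash
cat > e.py <<'E'
from h import *
import pickle
from scipy.optimize import minimize
V=pickle.load(open('V.pkl','rb'))
def box(x0,x1,y0,y1,z0,z1): return np.array([(x,y,z) for x in(x0,x1) for y in(y0,y1) for z in(z0,z1)])*1e-3
def cyl(*rz):
    a=np.linspace(0,2*np.pi,40,endpoint=False)
    return np.array([(r*np.cos(t),r*np.sin(t),z) for r,z in rz for t in a])*1e-3
def slab(y0,y1,dz0,dz1,x0=-72,x1=78):
    f=lambda x:12+(x+72)*np.tan(.21)
    return np.array([(x,y,(f(x)+dz if dz is not None else 0)) for x in(x0,x1) for y in(y0,y1) for dz in(dz0,dz1)])*1e-3
def chute(l0,l1): return [slab(-43,43,None,0),slab(-43,-39,None,20),slab(39,43,None,20),slab(l0,l1,17,20),box(-80,-72,-43,43,0,48)]
M=dict(objective_long=[cyl((15,0),(15,42),(9.5,60))],objective_short=[cyl((17,0),(17,34),(13,40))],
 eyepiece=[cyl((15,0),(15,18)),cyl((15,18),(20,20),(20,48))],filter_cube=[box(-20,20,-20,20,0,38)],
 objective_tray=[box(-30,30,-58,58,0,14)],eyepiece_dish=[cyl((32,0),(32,14))],cube_tray=[box(-33,33,-33,33,0,14)],
 chute=chute(39,57),chuteB=chute(43,61))
X0=dict(objective_long=(.4256,-.102),objective_short=(.444,.1),eyepiece=(.4315,0),filter_cube=(.456,.199,-10),objective_tray=(.487,.376,10),
 eyepiece_dish=(.6236,.1396),cube_tray=(.489,-.376,3),chute=(.6146,-.1255,15),chuteB=(.6146,-.1255,15))
def sil(cm,parts,p,S=3):
    yaw=np.radians(p[2]) if len(p)>2 else 0;c,s=np.cos(yaw),np.sin(yaw);m=np.zeros((400*S,640*S),np.uint8)
    for P in parts:
        Q=P@np.array([[c,s,0],[-s,c,0],[0,0,1]])+[p[0],p[1],0]
        uv=np.array([(proj(cm,q)+.5)*S-.5 for q in Q]); cv2.fillConvexPoly(m,cv2.convexHull(np.round(uv).astype(np.int32)),1)
    return m>0
def iou(cm,parts,p,reg):
    m=sil(cm,parts,p); g=np.kron(reg,np.ones((3,3),bool)); return (m&g).sum()/(m|g).sum()
if __name__=='__main__':
  for n in M:
    key=n.replace('B','')
    for v in V:
        cs=V[v]['cut'].get(key,[])
        best=None
        for c in cs:
            r=np.array(c['region'],bool)
            if r[0].any() or r[-1].any(): continue
            i=iou(V[v]['cm'],M[n],X0[n],r)
            if i>.3 and (best is None or i>best[0]): best=(i,r)
        if best is None: continue
        x0=np.array(X0[n],float); sc=np.array([.005,.005,4])[:len(x0)]
        s0=np.vstack([np.zeros(len(x0)),np.eye(len(x0))])
        o=minimize(lambda u:-iou(V[v]['cm'],M[n],x0+u*sc,best[1]),np.zeros(len(x0)),method='Nelder-Mead',options=dict(initial_simplex=s0,xatol=.02,fatol=1e-4,maxiter=60))
        print(n,v,np.round(x0+o.x*sc,4),round(-o.fun,3),int(best[1].sum()),flush=True)
  r=[c for c in V[2]['cut']['vial'] if np.hypot(*(np.array(c['position'])*W-(265,107)))<20][0]['region']
  m=cv2.minAreaRect(np.argwhere(r)[:,::-1].astype(np.float32)); print(m,[onz(V[2]['cm'],q,.014)[:2].round(4) for q in cv2.boxPoints(m)],onz(V[2]['cm'],m[0],.014))
  print([onz(V[2]['cm'],q,.014)[:2].round(4) for q in [(275.5,92),(276.2,85.5)]])
E
python3 e.py
```

```text
objective_long 0 [ 0.4315 -0.0967] 0.916 709
objective_long 1 [ 0.4316 -0.0955] 0.943 918
objective_long scene [ 0.4239 -0.0946] 0.833 144
objective_long side [ 0.4308 -0.0975] 0.936 272
objective_short 0 [0.4459 0.098 ] 0.932 687
objective_short 1 [0.4462 0.0982] 0.914 1040
objective_short 5 [0.4468 0.0978] 0.943 713
objective_short scene [0.4402 0.098 ] 0.894 133
objective_short side [0.4465 0.0985] 0.941 229
eyepiece 0 [0.4334 0.0041] 0.413 407
eyepiece 1 [0.4334 0.001 ] 0.957 1329
eyepiece 5 [0.434  0.0019] 0.846 858
eyepiece scene [0.4289 0.0009] 0.875 182
eyepiece side [0.434  0.0008] 0.866 298
filter_cube 0 [ 0.4552  0.2109 -9.9399] 0.937 1193
filter_cube 5 [  0.455    0.211  -10.1374] 0.962 1466
filter_cube scene [  0.4515   0.2094 -14.1504] 0.927 252
filter_cube side [  0.455    0.2107 -11.4583] 0.909 290
objective_tray 4 [ 0.4901  0.3769 10.3738] 0.983 4453
objective_tray scene [ 0.4885  0.3774 10.4101] 0.934 459
objective_tray side [0.4907 0.3787 7.729 ] 0.872 541
eyepiece_dish 0 [0.6215 0.1356] 0.954 1756
eyepiece_dish 1 [0.6206 0.1356] 0.967 3482
eyepiece_dish 5 [0.6212 
[... 337 characters left out ...]
81] 0.512 6122
chute 3 [ 0.6189 -0.1244 16.8056] 0.965 11893
chute scene [ 0.6141 -0.1243 17.1552] 0.967 2209
chute side [ 0.6189 -0.1231 16.2896] 0.952 3474
chuteB 0 [ 0.6165 -0.1291 13.049 ] 0.494 3288
chuteB 1 [ 0.6188 -0.1238 16.7117] 0.508 6122
chuteB 3 [ 0.62   -0.1267 16.9372] 0.957 11893
chuteB scene [ 0.6153 -0.1259 17.4778] 0.967 2209
chuteB side [ 0.6187 -0.1251 16.325 ] 0.969 3474
((267.4526672363281, 107.81361389160156), (24.230770111083984, 53.769229888916016), 22.61986541748047) [array([ 0.4039, -0.2419]), array([ 0.4325, -0.1839]), array([ 0.4589, -0.1945]), array([ 0.4312, -0.2534])] [ 0.43189916 -0.21784493  0.014     ]
[array([ 0.4425, -0.1995]), array([ 0.4436, -0.1921])]
```

The fits from the different views agree within about 2 mm, with all bases at z≈0. First I'll check clearance to the wooden block, then move the long objective.

```bash
cat > p.py <<'E'
from h import *
def q(yaw): return [180,0,yaw]
def pick(x,y,z,yaw,op,force=25,hov=.15):
    ctrl.move_ptp([x,y,hov],q(yaw)); ctrl.gripper_to(op); ctrl.move_straight([x,y,z+.0],feed=.12)
    ctrl.gripper_to(0,force); print('grip',round(ctrl.read_opening(),4),round(ctrl.read_grasp_force(),1))
    ctrl.move_straight([x,y,hov],feed=.15)
    print('lifted',round(ctrl.read_opening(),4),round(ctrl.read_grasp_force(),1))
def place(x,y,z,yaw,op,hov=.15):
    ctrl.move_ptp([x,y,hov],q(yaw)); print('carry',round(ctrl.read_opening(),4))
    ctrl.move_straight([x,y,z+.02],feed=.15); ctrl.move_straight([x,y,z],feed=.03)
    f=ctrl.read_contact_force(); ctrl.gripper_to(op); ctrl.pause(.2)
    ctrl.move_straight([x,y,z+.07],feed=.12); print('placed f',np.round(f,1),'t',ctrl.read_clock())
E
python3 - <<'E'
from e import *
for uv in [(203,95),(180,0),(128,107)]:
    for z in(.0,.02): print(uv,onz(V[2]['cm'],uv,z).round(3))
from p import *
pick(.4315,-.0963,.028,100.4,.048)
place(.4850,.4045,.033,100.4,.05)
cv2.imwrite('pics/s1.png',cv2.resize(snap('scene')[100:260,220:460],(720,480),interpolation=cv2.INTER_CUBIC)[:,:,::-1])
E
```

```text
(203, 95) [ 0.349 -0.202  0.   ]
(203, 95) [ 0.356 -0.203  0.02 ]
(180, 0) [ 0.332 -0.095  0.   ]
(180, 0) [ 0.341 -0.102  0.02 ]
(128, 107) [ 0.25  -0.216  0.   ]
(128, 107) [ 0.263 -0.216  0.02 ]
grip 0.029 25.0
lifted 0.0296 25.0
carry 0.0295
placed f [ 0.3  0.  -1.4] t 23.0417
```

View pics/s1.png

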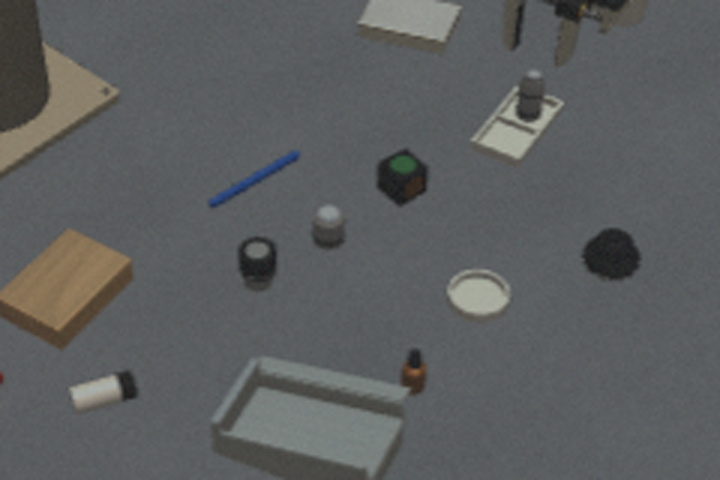

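The long objective stands upright in the far bay, at crop (530,100). Next come the short objective, the eyepiece and the cube.

Run:
```python
from p import *
pick(.4463,.0981,.024,100.4,.056)
place(.4951,.3494,.029,100.4,.056)
pick(.4335,.0012,.033,90,.062)
place(.6212,.1357,.038,90,.062)
pick(.4551,.2109,.026,79.9,.064)
place(.4901,-.3758,.031,95.2,.064)
cv2.imwrite('pics/s2.png',cv2.resize(snap('scene')[110:310,180:450],(800,592),interpolation=cv2.INTER_CUBIC)[:,:,::-1])
```

```text
grip 0.0337 25.0
lifted 0.0334 25.0
carry 0.0334
placed f [ 0.4  0.5 -1.6] t 31.525
grip 0.0397 25.0
lifted 0.0392 25.0
carry 0.0396
placed f [-1.   0.1 -1.4] t 39.8333
grip 0.0397 25.0
lifted 0.0398 25.0
carry 0.04
placed f [-0.3 -0.5 -1. ] t 48.8417
```

View pics/s2.png

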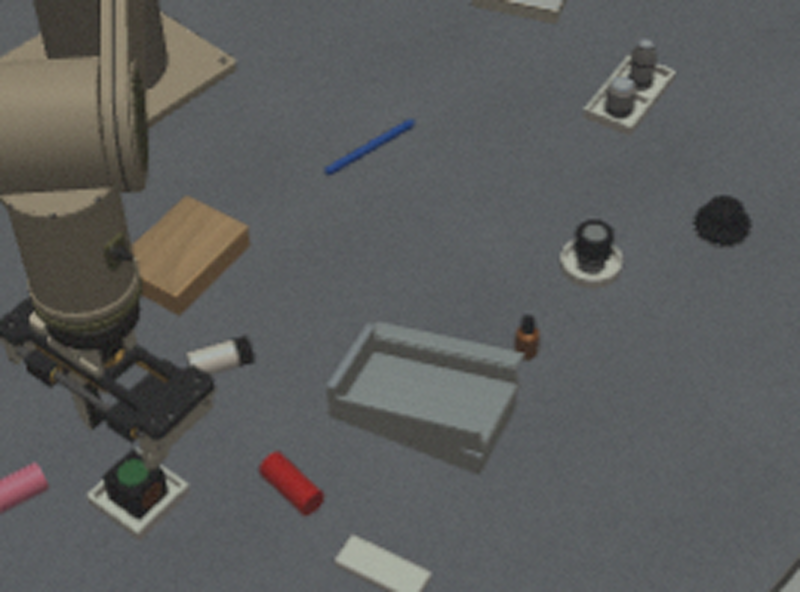

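The cube is in its tray at (137,485), the eyepiece in the dish at (592,248), and both objectives in their bays at (643,62) and (620,97). Now the white, black-capped vial at (220,357), avoiding the red and pink look-alikes.

Run:
```python
from p import *
pick(.4315,-.218,.016,64.3,.045,15)
place(.6624,-.1123,.058,106.8,.042)
ctrl.pause(1)
ctrl.move_ptp([.6,-.05,.27],q(90))
cv2.imwrite('pics/w9.png',snap('wrist')[:,:,::-1])
s=snap('scene')[110:310,180:450]
cv2.imwrite('pics/s3.png',cv2.resize(s,(800,592),interpolation=cv2.INTER_CUBIC)[:,:,::-1])
```

```text
grip 0.0277 15.0
lifted 0.0277 15.0
carry 0.0276
placed f [-0.2 -0.5 -0.7] t 56.8083
```

View pics/s3.png

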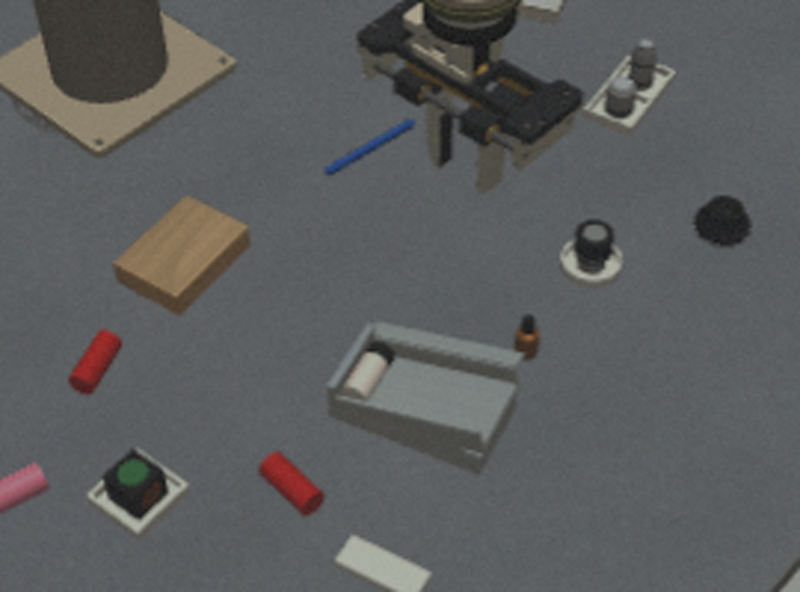

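The vial rests along the stop at (367,370), with its cap towards the lip, and everything else is in place and clear of the gripper. I'm handing the job in.

```bash
python3 -c "
from station import ctrl
print(ctrl.job_done(),ctrl.read_clock())"
```

```text
the job is handed in; nothing more can be done
the job is handed in; nothing more can be done
```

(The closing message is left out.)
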